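Cull the faulty heels under the light bar

TASK

Of the five wooden sandal heels standing in a row under the light bar, pick out the two faulty ones, the one that is too short and the one with a piece broken off its top, and put both in the grey scrap bin. Leave the three sound heels standing where they are, don't knock the light bar, and leave everything else on the bench in its place.

Things in the scene. Friction and masses are not known exactly. Their poses are not given: they have to be found in the camera images.
- heel_a_mid (a point): a sound wooden block heel, 56 mm high, D-shaped in plan, 46 mm deep by 40 mm wide: flat face at own x = -22 mm, flat parallel sides at y = +-20 mm (x = -22 to +4), round end to x = +24; stands upright (z up) on a thin black rubber sole. The point is on its axis half-way up, 28 mm above its underside. About 60 g.
- heel_b_mid (a point): a sound wooden block heel, 56 mm high, D-shaped in plan, 46 mm deep by 40 mm wide: flat face at own x = -22 mm, flat parallel sides at y = +-20 mm (x = -22 to +4), round end to x = +24; stands upright (z up) on a thin black rubber sole. The point is on its axis half-way up, 28 mm above its underside. About 60 g.
- heel_c_mid (a point): a sound wooden block heel, 56 mm high, D-shaped in plan, 46 mm deep by 40 mm wide: flat face at own x = -22 mm, flat parallel sides at y = +-20 mm (x = -22 to +4), round end to x = +24; stands upright (z up) on a thin black rubber sole. The point is on its axis half-way up, 28 mm above its underside. About 60 g.
- heel_short_mid (a point): the short wooden block heel, only 36 mm high, otherwise like the others: D-shaped in plan, 46 mm deep by 40 mm wide: flat face at own x = -22 mm, flat parallel sides at y = +-20 mm (x = -22 to +4), round end to x = +24; stands upright (z up) on a thin black rubber sole. The point is half-way up, 18 mm above its underside. About 45 g.
- heel_chipped_mid (a point): the broken wooden heel, D-shaped in plan, 46 mm deep by 40 mm wide: flat face at own x = -22 mm, flat parallel sides at y = +-20 mm (x = -22 to +4), round end to x = +24; stands upright (z up) on a thin black rubber sole. 56 mm high at its flat face; the top of its round end is broken off in a rough slope, from x = -6 mm at the top to the full round below 24 mm height. Point: 28 mm above its underside. About 50 g.
- stand: fixed grey board, 12 mm thick, 480 mm long (own y), x = -47 to +127 mm; origin on the bench under the middle of the row. The five heels stand on it in a row along y, 95 mm apart (middle one at the origin), each up to 6 mm off and turned up to 0.15 rad, in any order. A tin and a tape roll stand behind the row.
- lamp: aluminium light bar fixed over the row, origin and axes as the stand: x = -2 to +26 mm, 460 mm long along y, underside 167 mm above the bench; held by two 12 mm posts behind the row (x = +112, y = +-228 mm) with level arms forward to its ends, top 192 mm up. It bars a gripper coming straight down; the robot's side is open.
- scrap_bin: fixed open grey plastic scrap bin on the bench between the robot and the heels: outside 150 mm (own x) by 280 mm (own y), 55 mm high, walls and floor 5 mm thick; origin at the middle of its underside.
- rivet_tin: bystander: steel tin 56 mm across, 30 mm high, on the stand behind the heels; origin at its underside.
- tape_roll: bystander: paper tape roll 60 mm across, 20 mm high, on the stand behind the heels; origin at its underside.
- hammer: bystander: hammer lying on the right of the bench.
- mug: bystander: blue mug, 80 mm across and 95 mm high, on the left of the bench; origin at its underside.
- glue_jar: bystander: amber glass jar 70 mm across, 110 mm high, beside the stand on the left; origin at its underside.
- brush: bystander: brush lying beside the stand on the right.

How it is judged:
By the outcome, as a careful person would: the job done as asked, in the order asked, and still so for the second after the job is handed in, with the robot touching nothing.
It also fails if it takes over 54 s, if anything falls off the work surface, if the arm or the gripper's body presses on something with over 40 N, if the wrist force passes 120 N, or if a joint passes its speed limit or range.

ROBOT

A 6-joint arm with a two-finger parallel gripper is mounted at the origin on the work surface. World frame = base frame: x ahead of the robot, y to its left, z up, the work surface at z = 0. Lengths are in m, angles in rad, forces in N, time in s.
With the tool pointing down it reaches from about 0.35 to 0.975 m from the base axis. Payload 7.1 kg.
Tool frame: the origin (TCP) lies at the very end of the fingers, on their centre line; the grasp point (between the pads) lies 19 mm behind it; z points along the fingers, y is the line along which they close (so a half turn about z gives the same grasp; the last joint's range is limited). The gripper opens to 88 mm and grips with 3 to 60 N. Pads are 20 mm wide; open, the fingers measure 115 mm over their backs; the gripper's body (75 mm by 178 mm) begins 61 mm behind the grasp point.
Start: joints at [1.196, 0.423, 1.63, -0, 1.089, -0.019], TCP at [0.218, 0.586, 0.189] pointing down, gripper open.
Joint ranges: [-3, 3], [-0.9, 2.11], [0.09, 2.58], [-1.31, 4.45], [0.11, 2.69], [-2.54, 2.54]. Speed limits (rad/s): [2.39, 2.39, 3.01, 3.14, 3.14, 3.14].

INTERFACE

Orientations are given as a 3x3 rotation matrix whose columns are the frame's x, y, z axes.
In Python, from rig import bot gives the robot as it stands.
- The arm moves only by the tool jog_arm, never from a script. Its argument "plan" is a list of rows, each a list of 7 numbers: the shift along the tool's x, y, z as a fraction of full scale, then the turn, a rotation vector about the tool's x, y, z as a fraction of full scale, then the closure, from -1 (fully open) to 1 (shut), so that 0 is half open. In form: [[dx, dy, dz, wx, wy, wz, claw], ...]. A call has 1 to 10 rows; each row shifts and turns the commanded pose from where the row before left it, along the tool's axes as they then stand; what a row does not reach is not made up. Full scale, the value 1, is 40 mm for a shift and 360 degrees for a turn. A row lasts 1/12 s, in which the tool goes at most 41.7 mm and 7.16 degrees, less where a joint would pass 70% of its speed; a pose out of reach is approached as far as the arm can. A call with a number of a shift or a turn outside -1 to 1 is refused whole. A call with a gripper value outside its range is refused whole. The fingers move at their own pace and stop on an object; the grip force is fixed at half the most. Time passes only in rows, so rows that do not move let the fingers close. It gives the time, the measured TCP pose, the force, the opening and the grip force at its end, in the units of the state.
- bot.read_state(): the state, without advancing time (a new reading comes with each control period).
- bot.snapshot(name): name is "side" or "top"; returns a dict with "pixels" (480x640x3 uint8, blue, green, red), "fx", "fy", "cx", "cy" (pixels), "R" (3x3) and "t" (3): a world point X has camera coordinates R X + t. Camera axes: x right, y down, z forward; pixel columns grow to the right and rows downward; lengths in m; the calibration is good to about 2 mm. A picture is of the moment at which its call begins. There is no depth.
- bot.sign_off(): hands the job in; it is judged then, once.
Trained networks look in the newest picture that a camera, given by its name, has taken for a name from the list of things; names that differ only in an ending like _2 or _b are one class to them, and where a whole thing is asked for, a point or a joint stands for the part that bears it (a point fixed in the world has none). Each returns a list of dicts, best first, with "confidence" (0 to 1); they miss things now and then, are a little off and sometimes report something else, mostly with a low value. They report only what shows in the picture. A call takes as long as a camera call.
- bot.boxes_of(thing, camera): "at" ([x, y, z] in m, in world coordinates, good to about 4 mm: the middle of the surface that is visible of it).
- bot.mark_of(thing, camera): "at" ([x, y, z] in m, in world coordinates, good to about 4 mm: a listed point, or the origin of a listed thing).
The state is a dict: "time": time; "q": joint angles; "joint_vel": joint speeds; "joint_efforts": joint torques, N m; "tool_pos": TCP position; "tcp_rot": TCP orientation; "wrist_force": force on the tool from outside, world axes, zero at the start; "moment": the same for the moment, N m; "grip_width": opening from 0.0 (shut) to 1.0 (fully open); "gripper_force": force on a finger pad.
Only numpy, scipy, OpenCV 4.12 (cv2) and the standard library are available. Lean on these libraries where they do the work, as an engineer would, in place of code of your own. Each camera call takes 0.05 s, during which the arm holds its last target. There are 200 camera calls.

## Working session

There is one attempt and no reset: what is moved stays moved. The work goes in short steps, Python scripts to look and compute and a tool call to move; the robot and the scene stay as the last step left them, time stands still between calls to the robot, and variables do not carry over. Pictures are saved under pics/ and viewed, at most 10 in all, crops included, and the job is handed in when it is done.

Besides the shell and the picture viewer there is one more tool, called as name([rows], argument=value, ...), one row to a line, values as JSON. jog_arm: Moves the arm, as the interface text tells. Its arguments: {"type":"object","properties":{"plan":{"type":"array","items":{"type":"array","items":{"type":"number"}}}},"required":["plan"]}

```bash
mkdir -p pics
python3 - <<'E'
from rig import bot
import cv2,numpy as np
for c in("side","top"):
    s=bot.snapshot(c); cv2.imwrite(f"pics/{c}0.png",s["pixels"])
    R=np.array(s["R"]);print(c,"campos",(-R.T@np.array(s["t"])).round(3),"fwd",R[2].round(2))
    for n in("heel_a_mid","heel_short_mid","heel_chipped_mid","stand","lamp","scrap_bin","rivet_tin","tape_roll","mug","glue_jar"):
        for d in bot.mark_of(n,c)[:5]: print(c,n,np.round(d["at"],3),round(d["confidence"],2))
s=bot.read_state();print(s["time"],s["tool_pos"],np.round(s["tcp_rot"],3),s["grip_width"])
E
```

```text
side campos [ 0.105 -0.681  0.687] fwd [ 0.44  0.66 -0.61]
side heel_a_mid [ 0.598 -0.198  0.044] 0.59
side heel_short_mid [ 0.608 -0.012  0.   ] 0.63
side heel_short_mid [ 0.609 -0.009  0.029] 0.55
side heel_chipped_mid [ 0.595 -0.108  0.04 ] 0.74
side stand [ 0.608 -0.007 -0.002] 0.76
side stand [0.651 0.377 0.002] 0.67
side scrap_bin [ 0.436 -0.044  0.   ] 0.67
side rivet_tin [0.713 0.116 0.012] 0.9
side rivet_tin [0.619 0.179 0.039] 0.4
side tape_roll [ 0.673 -0.397 -0.003] 0.57
side mug [ 0.449  0.397 -0.001] 0.87
side mug [0.615 0.079 0.038] 0.41
side glue_jar [0.651 0.372 0.003] 0.82
top campos [0.432 0.002 1.219] fwd [ 0.08 -0.   -1.  ]
top heel_a_mid [ 0.594 -0.202  0.038] 0.83
top heel_short_mid [ 0.612 -0.01   0.028] 0.69
top heel_chipped_mid [ 0.596 -0.113  0.036] 0.96
top stand [ 0.608 -0.011 -0.002] 0.67
top scrap_bin [ 0.686 -0.136  0.01 ] 0.7
top scrap_bin [ 0.436 -0.051 -0.002] 0.55
top rivet_tin [0.705 0.117 0.012] 0.56
top tape_roll [ 0.685 -0.136  0.013] 0.84
top tape_roll [ 0.596 -0.199  0.039] 0.53
top mug [ 0.453  0.393 -0.002] 0.84
top glue_jar [ 0.654  0.374 -0.001] 0.88
1.1 [0.21769179 0.58585153 0.18950368] [[-0.937  0.348  0.   ]
 [ 0.348  0.937  0.   ]
 [-0.     0.    -1.   ]] 0.9986191303343614
```

View pics/side0.png

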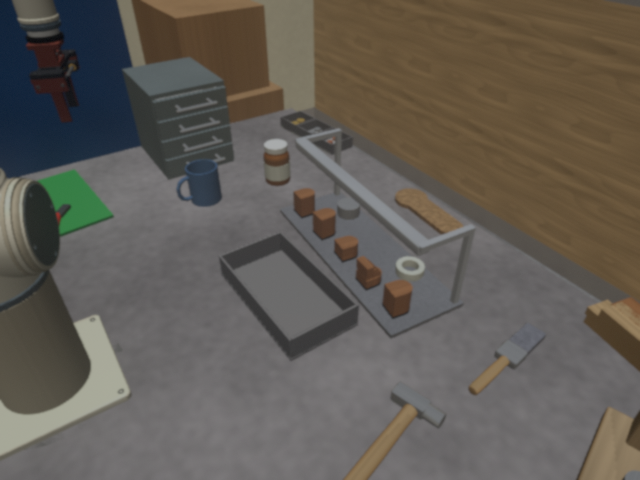

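View pics/top0.png

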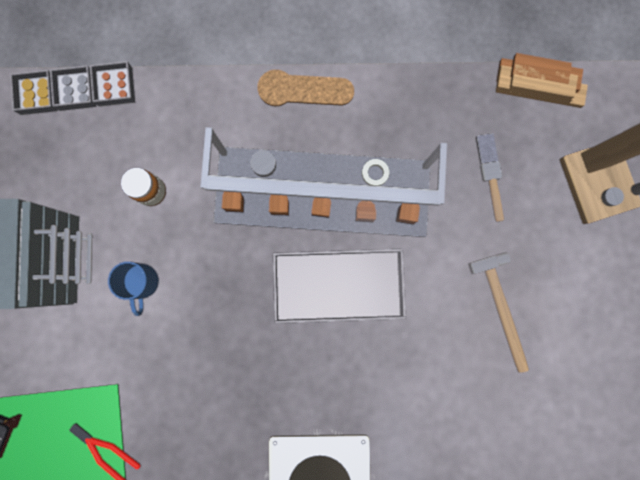

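The side view shows five heels, from (304,202) to (398,297). The middle one at (346,248) is short. The fourth at (368,272), at y≈-0.11, is broken at the top. The top view shows the bin at (339,286), and the lamp bar covers the rear half of the heels. I'll zoom in for the heel yaws.

```bash
cat > h.py <<'E'
from rig import bot
import cv2,numpy as np
from scipy.spatial.transform import Rotation as Ro
def ray(s,u,v,z):
    R=np.array(s["R"]);t=np.array(s["t"]);c=-R.T@t
    d=R.T@np.array([(u-s["cx"])/s["fx"],(v-s["cy"])/s["fy"],1]);return c+d*(z-c[2])/d[2]
def proj(s,X):
    p=np.array(s["R"])@np.array(X)+np.array(s["t"]);return s["cx"]+s["fx"]*p[0]/p[2],s["cy"]+s["fy"]*p[1]/p[2]
def goal(pos,yaw,th):
    """tool z forward (heading yaw) and down by th; y level. Prints shift (in fractions, present tool axes) and turn"""
    f=np.array([np.cos(yaw),np.sin(yaw),0]);z=f*np.cos(th)-np.array([0,0,np.sin(th)])
    y=np.array([-f[1],f[0],0]);T=np.c_[np.cross(y,z),y,z]
    s=bot.read_state();R=np.array(s["tcp_rot"]);p=np.array(s["tool_pos"])
    print("t",s["time"],"p",p.round(4),"w",round(s["grip_width"],3),"gf",s["gripper_force"])
    print("world d",(np.array(pos)-p).round(4),"frac",(R.T@(np.array(pos)-p)/.04).round(3),"shift frac in goal axes",(T.T@(np.array(pos)-p)/.04).round(3))
    print("turn frac",(Ro.from_matrix(R.T@T).as_rotvec()/2/np.pi).round(4), "q",np.round(s["q"],2));return T
E
python3 - <<'E'
from h import *
s=bot.snapshot("top");a=s["pixels"][180:245,210:440];b=bot.snapshot("side")["pixels"][170:330,270:470]
cv2.imwrite("pics/z.png",np.vstack([cv2.resize(a,(780,220),interpolation=2),cv2.resize(cv2.resize(b,(475,380),interpolation=2),(475,380))[:, :].copy() if 0 else cv2.copyMakeBorder(cv2.resize(b,(475,380),interpolation=2),0,0,0,305,0)]))
# stand front edge corners
print(ray(s,215,222,.012),ray(s,427,236,.012))
# bin top corners
for u,v in((274,254),(403,250),(404,317),(276,321)):print(ray(s,u,v,.055).round(3))
goal([.5,-.01,.1],-.065,.785)
E
```

```text
[0.57862216 0.22563878 0.012     ] [ 0.54102837 -0.24894206  0.012     ]
[0.502 0.091 0.055]
[ 0.508 -0.187  0.055]
[ 0.364 -0.186  0.055]
[0.359 0.087 0.055]
t 1.2 p [0.2177 0.5858 0.1895] w 1.0 gf 0.0
world d [ 0.2823 -0.5958 -0.0895] frac [-11.805 -11.504   2.237] shift frac in goal axes [ -4.08  -14.406   7.248]
turn frac [-0.0182 -0.1242 -0.0439] q [ 1.2   0.42  1.63 -0.    1.09 -0.02]
```

View pics/z.png

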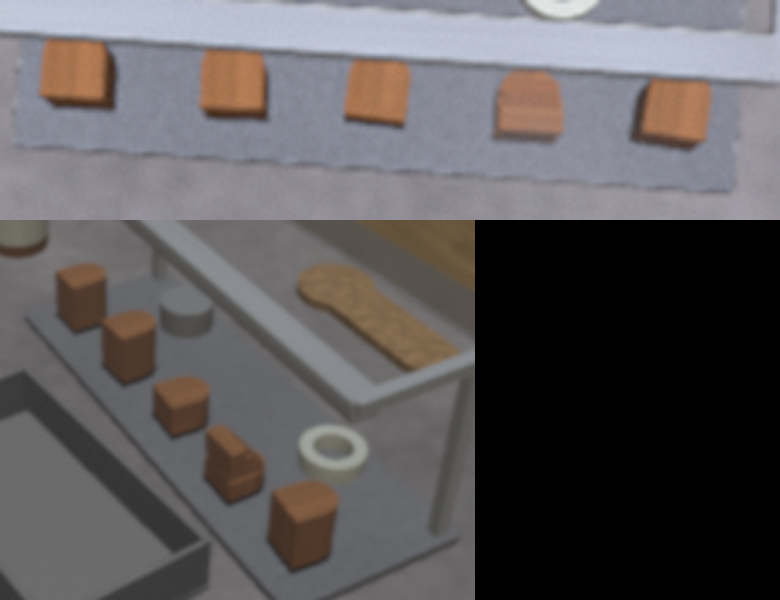

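The crop confirms it. The middle heel (346–407 in the top strip) is short, and the fourth (498–562) has its rear top broken off, with the flat faces toward the robot. Next I'll compute centres from the front top edges.

Run:
```python
from h import *
s=bot.snapshot("top")
for n,a,b,z in(("short",(346,120),(407,126),.048),("chip",(497,131),(563,130),.068),("b",(202,113),(266,117),.068),("e",(641,138),(705,146),.068)):
    P,Q=[ray(s,210+u/3.39-.35,180+v/3.385-.35,z) for u,v in(a,b)]
    d=P-Q;yaw=-np.arctan2(d[0],d[1]);print(n,P.round(3),Q.round(3),"w",np.linalg.norm(d).round(4),"yaw",yaw.round(3),"centre",((P+Q)/2+.022*np.array([np.cos(yaw),np.sin(yaw),0])).round(4))
```

```text
short [0.587 0.008 0.048] [ 0.582 -0.031  0.048] w 0.0394 yaw -0.112 centre [ 0.6064 -0.0137  0.048 ]
chip [ 0.576 -0.087  0.068] [ 0.576 -0.129  0.068] w 0.0417 yaw 0.003 centre [ 0.5979 -0.1078  0.068 ]
b [0.59  0.099 0.068] [0.587 0.059 0.068] w 0.0405 yaw -0.076 centre [0.6101 0.0773 0.068 ]
e [ 0.57  -0.178  0.068] [ 0.565 -0.218  0.068] w 0.0406 yaw -0.138 centre [ 0.5892 -0.201   0.068 ]
```

jog_arm([
  [0,0,-0.8,0,-0.0195,0,-0.3],
  [0,0,0,0,-0.0195,0,-0.3],
  [0,0,0,0,-0.0195,0,-0.3],
])

```text
time: 1.5
tool_pos: [0.2191, 0.5878, 0.225]
tcp_rot: [[-0.872, 0.35, 0.343], [0.329, 0.937, -0.12], [-0.364, 0.008, -0.931]]
wrist_force: [-1.5, -0.8, -0.6]
grip_width: 0.811
gripper_force: 0.0
```

jog_arm([
  [-0.4,-0.85,0,-0.0036,-0.0131,-0.0088,-0.4],
  [-0.4,-0.85,0,-0.0036,-0.0131,-0.0088,-0.4],
  [-0.4,-0.85,0,-0.0036,-0.0131,-0.0088,-0.4],
  [-0.3,-0.85,0,-0.0036,-0.0131,-0.0088,-0.4],
  [-0.2,-0.85,0,-0.0036,-0.0131,-0.0088,-0.4],
])

```text
time: 1.92
tool_pos: [0.235, 0.4056, 0.2572]
tcp_rot: [[-0.713, 0.061, 0.698], [0.006, 0.997, -0.081], [-0.701, -0.054, -0.711]]
wrist_force: [0.6, 0.2, 0.8]
grip_width: 0.701
gripper_force: 0.0
```

Run:
```python
from h import *
F=lambda x,y,yaw,ox,z,back: [x+(ox-back*.7071)*np.cos(yaw),y+(ox-back*.7071)*np.sin(yaw),z+back*.7071]
goal(F(.607,-.012,-.11,.0074,.0246,.12),-.11,.785)
```

```text
t 1.9167 p [0.235  0.4056 0.2572] w 0.701 gf 0.0
world d [ 0.295  -0.409  -0.1477] frac [-2.732 -9.547  8.601] shift frac in goal axes [-3.362 -9.355  8.59 ]
turn frac [-0.0005 -0.0011  0.0116] q [ 1.55  0.19  2.06 -0.86  1.17  0.49]
```

jog_arm([
  [-0.3,-0.9,0,0,0,0.0116,-0.4],
  [-0.34,-0.93,0,0,0,0,-0.4],
  [-0.34,-0.93,0,0,0,0,-0.4],
  [-0.34,-0.93,0,0,0,0,-0.4],
  [-0.34,-0.93,0,0,0,0,-0.4],
  [-0.34,-0.93,0,0,0,0,-0.4],
  [-0.34,-0.93,0,0,0,0,-0.4],
  [-0.34,-0.93,0,0,0,0,-0.4],
  [-0.34,-0.93,0,0,0,0,-0.4],
  [-0.34,-0.93,0,0,0,0,-0.4],
])

```text
time: 2.75
tool_pos: [0.2851, 0.0545, 0.3452]
tcp_rot: [[-0.715, 0.114, 0.689], [0.082, 0.993, -0.08], [-0.694, -0.001, -0.72]]
wrist_force: [0.9, 0.4, -0.2]
grip_width: 0.699
gripper_force: 0.0
```

```bash
cat >> h.py <<'E'
F=lambda x,y,yaw,ox,z,back: [x+(ox-back*.7071)*np.cos(yaw),y+(ox-back*.7071)*np.sin(yaw),z+back*.7071]
E
python3 - <<'E'
from h import *
goal(F(.607,-.012,-.11,.0074,.0246,.12),-.11,.785)
E
```

```text
t 2.75 p [0.2851 0.0545 0.3452] w 0.699 gf 0.0
world d [ 0.2449 -0.058  -0.2357] frac [-0.409 -0.734  8.579] shift frac in goal axes [-0.245 -0.769  8.582]
turn frac [-0.0006 -0.003  -0.0004] q [ 0.91 -0.73  2.43 -0.73  1.1  -0.32]
```

jog_arm([
  [-0.05,-0.15,0.9,0,-0.003,0,-0.4],
  [0,-0.1,0.95,0,0,0,-0.4],
  [0,-0.1,0.95,0,0,0,-0.4],
  [0,-0.1,0.95,0,0,0,-0.4],
  [0,-0.1,0.95,0,0,0,-0.4],
  [0,-0.1,0.95,0,0,0,-0.4],
  [0,-0.1,0.95,0,0,0,-0.4],
  [0,0,0.9,0,0,0,-0.4],
  [0,0,0.7,0,0,0,-0.4],
  [0,0,0,0,0,0,-0.4],
])

```text
time: 3.58
tool_pos: [0.4718, 0.003, 0.21]
tcp_rot: [[-0.745, 0.12, 0.656], [0.086, 0.993, -0.084], [-0.662, -0.007, -0.75]]
wrist_force: [-1.6, -0.1, 1.1]
grip_width: 0.698
gripper_force: 0.0
```

Run:
```python
from h import *
goal(F(.607,-.012,-.11,.0074,.0246,0),-.11,.785)
s=bot.snapshot("side");t=bot.snapshot("top")
print(bot.mark_of("heel_short_mid","side")[:2])
cv2.imwrite("pics/p1.png",np.hstack([cv2.resize(s["pixels"][170:330,250:450],(400,320)),cv2.resize(t["pixels"][170:330,220:420],(400,320))]))
```

```text
t 3.5833 p [0.4718 0.003  0.21  ] w 0.698 gf 0.0
world d [ 0.1425 -0.0158 -0.1854] frac [0.378 0.066 5.846] shift frac in goal axes [ 7.440e-01 -1.000e-03  5.811e+00]
turn frac [-0.0019 -0.01   -0.0005] q [ 0.08 -0.04  2.44 -1.31  0.14 -0.12]
[{'at': [0.6128, -0.0109, 0.0271], 'confidence': 0.58}]
```

View pics/p1.png

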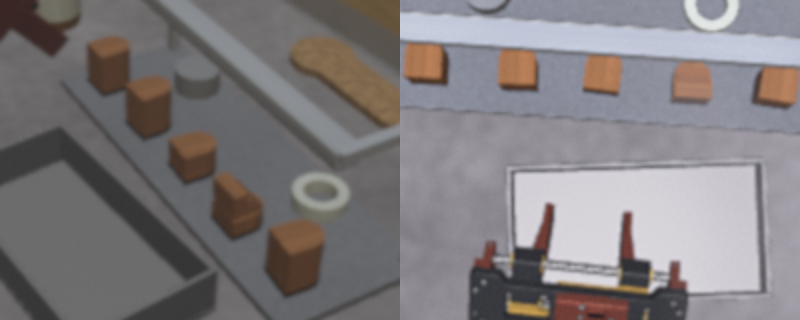

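The jog stalled. Joint 4 is at its -1.31 limit and joint 5 is near its minimum (0.14), so the wrist is close to singular at 45°. In the picture the heels are untouched and the gripper sits above the bin. I'll fit the arm kinematics to choose a reachable tilt.

```bash
cat > kin.py <<'E'
import numpy as np
from scipy.optimize import least_squares
from scipy.spatial.transform import Rotation as Ro
Rz=lambda a:Ro.from_rotvec([0,0,a]).as_matrix(); Ry=lambda a:Ro.from_rotvec([0,a,0]).as_matrix()
def fk(q,k):
    h,a,L1,e,L2,L3,s4,s6,o6=k
    R=Rz(q[0]);p=np.array([0,0,h])+R@[a,0,0]
    R=R@Ry(q[1]);p=p+R@[0,0,L1]
    R=R@Ry(q[2]);p=p+R@[e,0,L2]
    R=R@Rz(s4*q[3])@Ry(q[4]);p=p+R@[0,0,L3]
    return p,R@Rz(s6*q[5]+o6)
E
python3 - <<'E'
from kin import *
from rig import bot
s=bot.read_state()
D=[([1.196,.423,1.63,0,1.089,-.019],[.2177,.5859,.1895],[[-.937,.348,0],[.348,.937,0],[0,0,-1]]),
([1.55,.19,2.06,-.86,1.17,.49],[.235,.4056,.2572],[[-.713,.061,.698],[.006,.997,-.081],[-.701,-.054,-.711]]),
([.91,-.73,2.43,-.73,1.1,-.32],[.2851,.0545,.3452],[[-.715,.114,.689],[.082,.993,-.08],[-.694,-.001,-.72]]),
(s["q"],s["tool_pos"],s["tcp_rot"])]
best=None
for s4 in(1,-1):
  for s6 in(1,-1):
    for o in(0,np.pi,1.57,-1.57):
      def f(x):
        k=[*x[:6],s4,s6,x[6]];r=[]
        for q,p,R in D:
          a,b=fk(q,k);r+=list(a-p)+list(.3*(b-np.array(R)).ravel())
        return r
      m=least_squares(f,[.3,0,.4,0,.4,.2,o])
      if best is None or m.cost<best[0]: best=(m.cost,[*m.x[:6],s4,s6,m.x[6]],m.fun)
print(best[0],np.round(best[1],4),np.abs(best[2]).max())
k=best[1];np.save("k.npy",k)
lo=np.array([-3,-.9,.09,-1.31,.11,-2.54]);hi=np.array([3,2.11,2.58,4.45,2.69,2.54])
def ik(p,yaw,th,q0):
    f=np.array([np.cos(yaw),np.sin(yaw),0]);z=f*np.cos(th)-np.array([0,0,np.sin(th)]);y=np.array([-f[1],f[0],0]);T=np.c_[np.cross(y,z),y,z]
    g=lambda q:np.r_[(fk(q,k)[0]-p)*5,(fk(q,k)[1]-T).ravel()]
    b=None
    m=least_squares(g,np.clip(q0,lo+.01,hi-.01),bounds=(lo,hi));return m
for n,p,yaw in(("short",(.607,-.012,.03),-.11),("chip",(.600,-.109,.035),0.),("short",(.607,-.012,.03),-.05),("chip",(.600,-.109,.035),-.15),("bin",(.45,-.05,.06),-.05),("pre",(.53,-.012,.11),-.05)):
  for d in(40,45,50,55,60,70):
    r=[]
    for q0 in([0,.5,1.7,0,.4,0],[0,.5,1.7,3.1,.4,2.3],[0,.5,1.7,3.1,.4,-2.3]):
        m=ik(np.array(p),yaw,np.radians(d),q0)
        if m.cost<1e-6:r.append(m.x.round(2).tolist())
    print(n,yaw,d,r)
E
```

```text
0.00014962647291943135 [0.2925 0.0097 0.5528 0.067  0.4713 0.3256 1.     1.     1.5705] 0.010351261334461709
short -0.11 40 [[0.04, 0.7, 2.31, 3.31, 0.75, 1.54]]
short -0.11 45 [[0.04, 0.64, 2.28, 3.33, 0.57, 1.51]]
short -0.11 50 [[0.03, 0.6, 2.24, 3.37, 0.4, 1.46]]
short -0.11 55 [[0.02, 0.57, 2.19, 3.47, 0.23, 1.36]]
short -0.11 60 []
short -0.11 70 [[0.0, 0.54, 2.02, -0.16, 0.24, -1.31], [0.0, 0.54, 2.02, -0.16, 0.24, -1.31]]
chip 0.0 40 [[-0.3, 0.69, 2.3, 2.79, 0.72, 1.64]]
chip 0.0 45 [[-0.29, 0.63, 2.26, 2.75, 0.55, 1.7]]
chip 0.0 50 [[-0.27, 0.59, 2.22, 2.67, 0.39, 1.8]]
chip 0.0 55 [[-0.26, 0.56, 2.18, 2.48, 0.24, 2.01]]
chip 0.0 60 []
chip 0.0 70 [[-0.22, 0.53, 2.01, 0.29, 0.27, -2.05], [-0.22, 0.53, 2.01, 0.29, 0.27, -2.05]]
short -0.05 40 [[0.0, 0.7, 2.32, 3.2, 0.75, 1.56]]
short -0.05 45 [[-0.0, 0.64, 2.28, 3.21, 0.57, 1.55]]
short -0.05 50 [[-0.0, 0.6, 2.24, 3.22, 0.4, 1.54]]
short -0.05 55 [[-0.01, 0.57, 2.19, 3.25, 0.23, 1.5]]
short -0.05 60 []
short -0.05 70 [[-0.01, 0.54, 2.02, -0.06, 0.23, -1.48], [-0.01, 0.54, 2.02, -0.06, 0.23, -1.48]]
chip -0.15 40 [[-0.2, 0.69,
[... 160 characters left out ...]
 2.19, 3.02, 0.21, 1.65]]
chip -0.15 60 []
chip -0.15 70 [[-0.19, 0.53, 2.02, 0.05, 0.25, -1.65], [-0.19, 0.53, 2.02, 0.05, 0.25, -1.65]]
bin -0.05 40 []
bin -0.05 45 []
bin -0.05 50 [[-0.16, 0.47, 2.56, 3.01, 0.59, 1.59]]
bin -0.05 55 [[-0.15, 0.4, 2.51, 2.98, 0.39, 1.63]]
bin -0.05 60 [[-0.14, 0.36, 2.46, 2.91, 0.2, 1.72]]
bin -0.05 70 [[-0.13, 0.33, 2.34, 0.22, 0.13, -1.86], [-0.13, 0.33, 2.34, 0.22, 0.13, -1.86]]
pre -0.05 40 [[0.0, 0.44, 2.48, 3.21, 0.65, 1.55]]
pre -0.05 45 [[-0.0, 0.37, 2.44, 3.22, 0.45, 1.54]]
pre -0.05 50 [[-0.0, 0.33, 2.39, 3.25, 0.27, 1.5]]
pre -0.05 55 []
pre -0.05 60 []
pre -0.05 70 [[-0.02, 0.29, 2.16, -0.04, 0.34, -1.5], [-0.02, 0.29, 2.16, -0.04, 0.34, -1.5]]
```

The fit shows a tilt of about 70° down is reachable unflipped, with roughly 15 mm of lamp clearance if I grip the front part of the heel. I'll tilt to that first.

jog_arm([
  [0,0,0,0,0.015,0,-0.4],
  [0,0,0,0,0.015,0,-0.4],
  [0,0,0,0,0.015,0,-0.4],
  [0,0,0,0,0.015,0,-0.4],
  [0,0,0,0,0,0,-0.4],
  [0,0,0,0,0,0,-0.4],
])

```text
time: 4.23
tool_pos: [0.4727, -0.0134, 0.214]
tcp_rot: [[-0.809, 0.153, 0.567], [0.1, 0.987, -0.124], [-0.579, -0.044, -0.814]]
wrist_force: [-0.3, 0.3, 0.2]
grip_width: 0.696
gripper_force: 0.0
```

```bash
cat >> h.py <<'E'
def G(c,yaw,ox,z,back,deg=70):
    t=np.radians(deg);f=np.array([np.cos(yaw),np.sin(yaw),0])
    return goal(np.r_[c,0]+f*(ox-back*np.cos(t))+np.array([0,0,z+back*np.sin(t)]),yaw,t)
E
python3 - <<'E'
from h import *
G((.607,-.012),-.11,-.008,.022,.12)
E
```

```text
t 4.2333 p [ 0.4727 -0.0134  0.214 ] w 0.696 gf 0.0
world d [ 0.0856  0.0068 -0.0792] frac [-0.569  0.583  2.804] shift frac in goal axes [-1.303  0.404  2.582]
turn frac [-0.0094  0.0426 -0.003 ] q [ 0.06 -0.05  2.35 -0.6   0.29 -0.84]
```

jog_arm([
  [0,0,0,-0.0024,0.0107,-0.0008,-0.4],
  [0,0,0,-0.0024,0.0107,-0.0008,-0.4],
  [0,0,0,-0.0024,0.0107,-0.0008,-0.4],
  [0,0,0,-0.0024,0.0107,-0.0008,-0.4],
  [0,0,0,0,0,0,-0.4],
])

```text
time: 4.65
tool_pos: [0.4746, -0.0167, 0.2143]
tcp_rot: [[-0.925, 0.118, 0.361], [0.105, 0.993, -0.053], [-0.365, -0.011, -0.931]]
wrist_force: [0.5, -0.9, 0.4]
grip_width: 0.7
gripper_force: 0.0
```

Run:
```python
from h import *
G((.607,-.012),-.11,-.008,.022,.12)
```

```text
t 4.65 p [ 0.4746 -0.0167  0.2143] w 0.7 gf 0.0
world d [ 0.0837  0.0101 -0.0795] frac [-1.184  0.52   2.592] shift frac in goal axes [-1.249  0.481  2.569]
turn frac [-0.0021  0.0038 -0.0005] q [-0.03 -0.    2.19 -0.08  0.59 -1.43]
```

jog_arm([
  [-0.6,0.25,0,-0.002,0.0038,0,-0.4],
  [-0.6,0.2,0.3,0,0,0,-0.4],
  [0,0,0.9,0,0,0,-0.4],
  [0,0,0.9,0,0,0,-0.4],
  [0,0,0.4,0,0,0,-0.4],
  [0,0,0,0,0,0,-0.4],
])

```text
time: 5.15
tool_pos: [0.5501, -0.0065, 0.1313]
tcp_rot: [[-0.936, 0.112, 0.333], [0.105, 0.994, -0.038], [-0.335, -0.001, -0.942]]
wrist_force: [-2.3, 0.8, -0.1]
grip_width: 0.7
gripper_force: 0.0
```

Run:
```python
from h import *
G((.607,-.012),-.11,-.008,.022,0)
s=bot.snapshot("side");t=bot.snapshot("top")
cv2.imwrite("pics/p2.png",np.hstack([cv2.resize(s["pixels"][130:290,250:450],(400,320)),cv2.resize(t["pixels"][170:330,220:420],(400,320))]))
```

```text
t 5.15 p [ 0.5501 -0.0065  0.1313] w 0.7 gf 0.0
world d [ 0.0489 -0.0046 -0.1093] frac [-0.242  0.025  2.986] shift frac in goal axes [-0.22   0.021  2.988]
turn frac [-0.0002 -0.0012 -0.0003] q [-0.01  0.27  2.09 -0.08  0.44 -1.4 ]
```

View pics/p2.png

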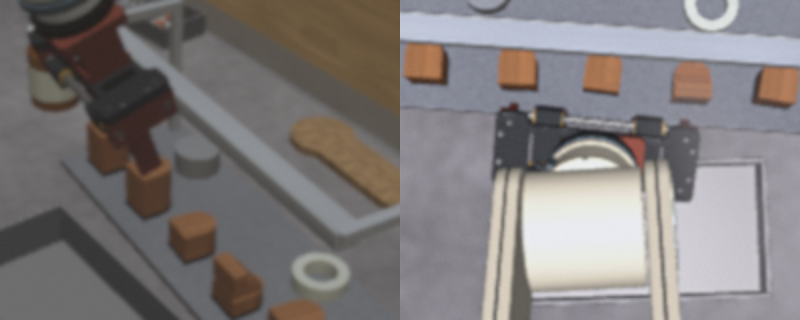

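The gripper is centred on the short heel: its body is at about x=598 and the heel at about x=603 in the top crop, and it's clear of the bar. I'll descend along the tool axis.

jog_arm([
  [-0.22,0.02,0.2,0,-0.0012,0,-0.4],
  [0,0,0.5,0,0,0,-0.4],
  [0,0,0.6,0,0,0,-0.4],
  [0,0,0.6,0,0,0,-0.4],
  [0,0,0.4,0,0,0,-0.4],
  [0,0,0.3,0,0,0,-0.4],
  [0,0,0,0,0,0,-0.4],
])

```text
time: 5.83
tool_pos: [0.5982, -0.0104, 0.0405]
tcp_rot: [[-0.932, 0.112, 0.346], [0.105, 0.994, -0.037], [-0.348, 0.002, -0.938]]
wrist_force: [0.1, -0.3, -0.2]
grip_width: 0.698
gripper_force: 0.0
```

Run:
```python
from h import *
G((.607,-.012),-.11,-.008,.022,0)
s=bot.read_state();print(s["wrist_force"])
```

```text
t 5.8333 p [ 0.5982 -0.0104  0.0405] w 0.698 gf 0.0
world d [ 0.0008 -0.0007 -0.0185] frac [ 0.139 -0.016  0.441] shift frac in goal axes [ 0.137 -0.015  0.442]
turn frac [ 0.0002  0.001  -0.0004] q [-0.02  0.5   2.04 -0.12  0.25 -1.36]
[ 0.05014006 -0.32280599 -0.23399152]
```

jog_arm([
  [0.12,0,0.3,0,0,0,-0.4],
  [0,0,0.12,0,0,0,-0.4],
  [0,0,0,0,0,0,0.5],
  [0,0,0,0,0,0,0.5],
  [0,0,0,0,0,0,0.5],
  [0,0,0,0,0,0,0.5],
  [0,0,0,0,0,0,0.5],
])

```text
time: 6.42
tool_pos: [0.5992, -0.0105, 0.0244]
tcp_rot: [[-0.931, 0.112, 0.346], [0.105, 0.994, -0.037], [-0.348, 0.002, -0.937]]
wrist_force: [0.4, -0.5, -0.4]
grip_width: 0.359
gripper_force: 0.0
```

The opening is below 40 mm with no force, so the grasp is suspect. I'll look before closing further.

Run:
```python
from h import *
s=bot.snapshot("side");t=bot.snapshot("top");r=bot.read_state();print(r["grip_width"],r["gripper_force"],bot.mark_of("heel_short_mid","side")[:2])
cv2.imwrite("pics/p3.png",np.hstack([cv2.resize(s["pixels"][180:300,280:430],(500,400),interpolation=2),cv2.resize(t["pixels"][180:260,270:330],(300,400),interpolation=2)]))
```

```text
0.2755641950630134 0.0 [{'at': [0.6115, -0.0077, 0.0302], 'confidence': 0.72}, {'at': [0.4485, 0.3951, 0.001], 'confidence': 0.45}]
```

View pics/p3.png

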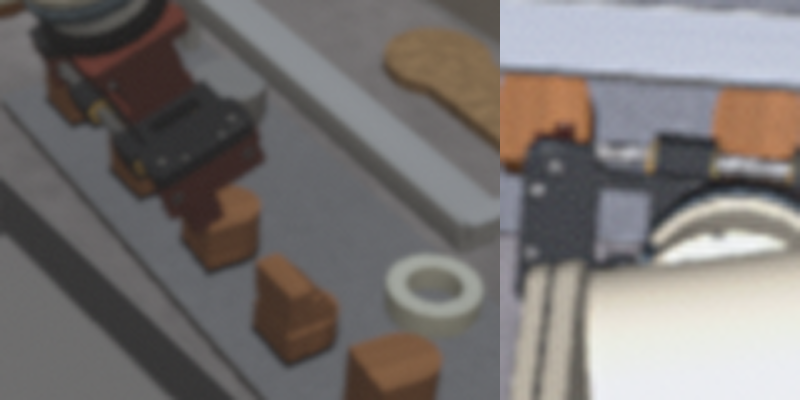

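Run:
```python
from h import *
s=bot.snapshot("side");r=bot.read_state();R=np.array(r["tcp_rot"]);p=np.array(r["tool_pos"])
c=lambda X:np.round((np.array(proj(s,X))-[280,180])*500/150,0)
print(r["grip_width"],"tcp",c(p),"near tip",c(p-R[:,1]*.02),"pad mid",c(p-R[:,1]*.02-R[:,2]*.019))
yaw=-.11
for x,y in((.607,-.012),(.6125,-.009)):
  f=np.array([np.cos(yaw),np.sin(yaw),0]);l=np.array([-f[1],f[0],0])
  for z in(.012,.048):print([c(np.array([x,y,z])+f*a+l*b) for a,b in((-.022,.02),(-.022,-.02),(.004,-.02))])
```

```text
0.25146113461929603 tcp [206. 237.] near tip [221. 254.] pad mid [213. 236.]
[array([174., 241.]), array([203., 275.]), array([238., 263.])]
[array([174., 198.]), array([204., 231.]), array([240., 220.])]
[array([178., 236.]), array([207., 270.]), array([242., 258.])]
[array([178., 192.]), array([208., 226.]), array([244., 215.])]
```

Run:
```python
from h import *
s=bot.snapshot("side");r=bot.read_state();R=np.array(r["tcp_rot"]);p=np.array(r["tool_pos"])
im=cv2.resize(s["pixels"][200:275,310:385],(600,600),interpolation=2)
c=lambda X:tuple(int(v) for v in (np.array(proj(s,X))-[309.5,199.5])*8)
h=r["grip_width"]*.044
for b in(-h,h):
  for q in(0,.019,.04,.08): cv2.circle(im,c(p+R[:,1]*b-R[:,2]*q),4,(0,255,0) if b<0 else (255,0,0),-1)
cv2.imwrite("pics/p4.png",im);print(r["grip_width"],r["gripper_force"],r["wrist_force"].round(2) if hasattr(r["wrist_force"],"round") else r["wrist_force"])
```

```text
0.244518323213824 0.0 [ 0.2  -0.15  0.86]
```

View pics/p4.png

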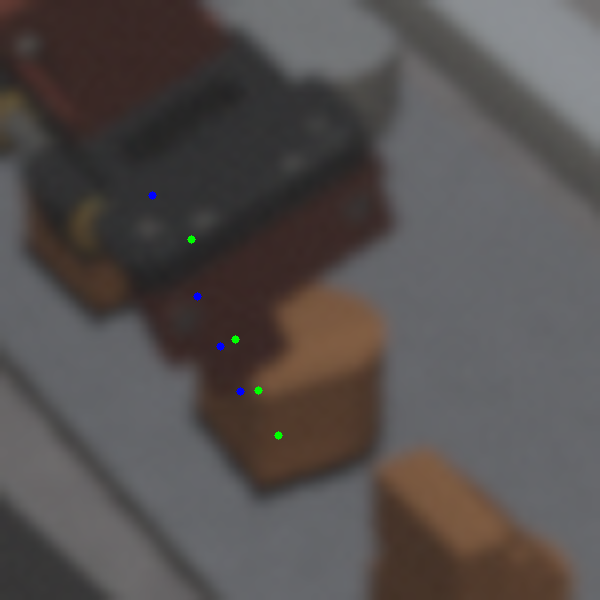

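The overlay puts the near fingertip projection at (278,435), but the visible finger ends near (250,385), about 24 mm short along the tool. I'll check that offset against the earlier p1 view.

Run:
```python
from h import *
t=bot.snapshot("top")
R=np.array([[-0.745,.12,.656],[.086,.993,-.084],[-.662,-.007,-.75]]);p=np.array([.4718,.003,.21])
for q in(0,.01,.02,.03):
  print(q,[np.round(((np.array(proj(t,p+R[:,1]*b-R[:,2]*q))-[220,170])*2+[400,0]),0) for b in(.031,-.031)])
s=bot.snapshot("side");r=bot.read_state();R=np.array(r["tcp_rot"]);p=np.array(r["tool_pos"]);print(p)
for d in([0,0,0],[0,0,.024],[0,.02,0],[-.015,0,0],[0,0.015,0.01]):print(d,((np.array(proj(s,p+np.array(d)-R[:,1]*.011))-[309.5,199.5])*8).round())
```

```text
0 [array([556., 186.]), array([623., 193.])]
0.01 [array([555., 193.]), array([622., 200.])]
0.02 [array([554., 200.]), array([621., 207.])]
0.03 [array([553., 207.]), array([621., 214.])]
[ 0.5988236  -0.01050611  0.02361629]
[0, 0, 0] [279. 436.]
[0, 0, 0.024] [281. 366.]
[0, 0.02, 0] [236. 398.]
[-0.015, 0, 0] [233. 456.]
[0, 0.015, 0.01] [247. 379.]
```

Both views agree that the visible fingertips end about 25 mm behind the reported TCP, so the fingers closed just above the short heel's top. I'll open, then go deeper in small steps while watching the force.

jog_arm([
  [0,0,-0.05,0,0,0,-0.4],
  [0,0,0,0,0,0,-0.4],
  [0,0,0,0,0,0,-0.4],
  [0,0,0,0,0,0,-0.4],
  [0,0,0,0,0,0,-0.4],
  [-0.1,0.02,0.1,0,0,0,-0.4],
  [0,0,0.1,0,0,0,-0.4],
  [0,0,0,0,0,0,-0.4],
])

```text
time: 7.43
tool_pos: [0.6052, -0.0103, 0.0188]
tcp_rot: [[-0.932, 0.112, 0.345], [0.105, 0.994, -0.037], [-0.347, 0.002, -0.938]]
wrist_force: [-0.9, -0.2, -0.1]
grip_width: 0.699
gripper_force: 0.0
```

jog_arm([
  [0,0,0.1,0,0,0,-0.4],
  [0,0,0.1,0,0,0,-0.4],
  [0,0,0,0,0,0,-0.4],
])

```text
time: 7.68
tool_pos: [0.6072, -0.0107, 0.011]
tcp_rot: [[-0.932, 0.112, 0.344], [0.105, 0.994, -0.037], [-0.346, 0.002, -0.938]]
wrist_force: [0.1, 0.1, -0.3]
grip_width: 0.701
gripper_force: 0.0
```

No force at a reported z below the stand top, so the offset is confirmed. I'll go a bit further and close.

jog_arm([
  [0,0,0.1,0,0,0,-0.4],
  [0,0,0.1,0,0,0,-0.4],
  [0,0,0,0,0,0,0.5],
  [0,0,0,0,0,0,0.5],
  [0,0,0,0,0,0,0.5],
  [0,0,0,0,0,0,0.5],
  [0,0,0,0,0,0,0.5],
  [0,0,0,0,0,0,0.5],
])

```text
time: 8.35
tool_pos: [0.6102, -0.0109, 0.0045]
tcp_rot: [[-0.932, 0.112, 0.345], [0.105, 0.994, -0.037], [-0.347, 0.002, -0.938]]
wrist_force: [-1.1, -0.6, -0.2]
grip_width: 0.453
gripper_force: 29.9
```

Gripped at 40 mm and 30 N. I'll lift and retreat towards the robot.

jog_arm([
  [0,0,-0.4,0,0,0,0.5],
  [0,0,-0.7,0,0,0,0.5],
  [0.5,0,-0.8,0,0,0,0.5],
  [0.6,0,-0.8,0,0,0,0.5],
  [0.6,0,-0.8,0,0,0,0.5],
  [0.6,0,-0.8,0,0.009,0,0.5],
  [0.6,0,-0.8,0,0.009,0,0.5],
  [0,0,0,0,0.009,0,0.5],
])

```text
time: 9.02
tool_pos: [0.4287, 0.0093, 0.1612]
tcp_rot: [[-0.977, 0.111, 0.184], [0.109, 0.994, -0.017], [-0.185, 0.003, -0.983]]
wrist_force: [0.0, 0.4, -1.4]
grip_width: 0.452
gripper_force: 29.9
```

Run:
```python
from h import *
# real tip at bin (.437,.01,.05): reported is 25mm further along the tool
G((.437,.01),-.05,0,.05,-.025,80)
```

```text
t 9.0167 p [0.4287 0.0093 0.1612] w 0.452 gf 29.906250536441803
world d [ 0.0126  0.0005 -0.1358] frac [0.322 0.036 3.395] shift frac in goal axes [0.281 0.028 3.399]
turn frac [-0.0013  0.0018 -0.0096] q [ 0.01  0.09  2.19 -0.03  0.67 -1.43]
```

jog_arm([
  [0.15,0,0.8,0,0,0,0.5],
  [0.15,0,0.9,0,0,0,0.5],
  [0,0,0.9,0,0,0,0.5],
  [0,0,0.6,0,0,0,0.5],
  [0,0,0.4,0,0,0,0.5],
  [0,0,0.2,0,0,0,0.5],
  [0,0,0,0,0,0,0.5],
])

```text
time: 9.6
tool_pos: [0.4483, 0.0071, 0.0043]
tcp_rot: [[-0.977, 0.112, 0.18], [0.11, 0.994, -0.018], [-0.181, 0.002, -0.983]]
wrist_force: [-0.5, 0.4, -0.9]
grip_width: 0.454
gripper_force: 29.9
```

Low in the bin with no contact. I'll open and rise.

jog_arm([
  [0,0,0,0,0,0,-0.4],
  [0,0,0,0,0,0,-0.4],
  [0,0,0,0,0,0,-0.4],
  [0,0,0,0,0,0,-0.4],
  [0,0,-0.4,0,0,0,-0.4],
  [0,0,-0.9,0,0,0,-0.4],
  [0,0,-0.9,0,0,0,-0.4],
  [0,0,-0.9,0,0,0,-0.4],
  [0,0,-0.9,0,0,0,-0.4],
])

```text
time: 10.35
tool_pos: [0.419, 0.0102, 0.1651]
tcp_rot: [[-0.977, 0.112, 0.184], [0.11, 0.994, -0.018], [-0.185, 0.002, -0.983]]
wrist_force: [1.1, 0.8, 0.3]
grip_width: 0.697
gripper_force: 0.0
```

Run:
```python
from h import *
s=bot.snapshot("side");t=bot.snapshot("top")
print([(n,c,np.round(d["at"],4),round(d["confidence"],2)) for n in("heel_short_mid","heel_chipped_mid") for c in("side","top") for d in bot.mark_of(n,c)[:2]])
# chip: real tip at own x=-10, z=.035, standoff 100 mm; reported 25 mm further
G((.598,-.109),-.03,-.010,.035,.10-.025,70)
cv2.imwrite("pics/p5.png",np.hstack([cv2.resize(s["pixels"][170:330,220:420],(400,320)),cv2.resize(t["pixels"][170:330,220:420],(400,320))]))
```

```text
[('heel_short_mid', 'side', array([0.4528, 0.0065, 0.0194]), 0.75), ('heel_short_mid', 'top', array([0.4533, 0.0044, 0.0234]), 0.83), ('heel_chipped_mid', 'side', array([ 0.5965, -0.1089,  0.0405]), 0.92), ('heel_chipped_mid', 'top', array([ 0.5958, -0.2006,  0.04  ]), 0.57)]
t 10.65 p [0.4191 0.0101 0.1622] w 0.698 gf 0.0
world d [ 0.1432 -0.118  -0.0567] frac [-3.564 -2.535  2.1  ] shift frac in goal axes [-2.962 -2.842  2.587]
turn frac [-0.0031 -0.0263 -0.0127] q [ 0.01  0.07  2.21 -0.03  0.68 -1.42]
```

View pics/p5.png

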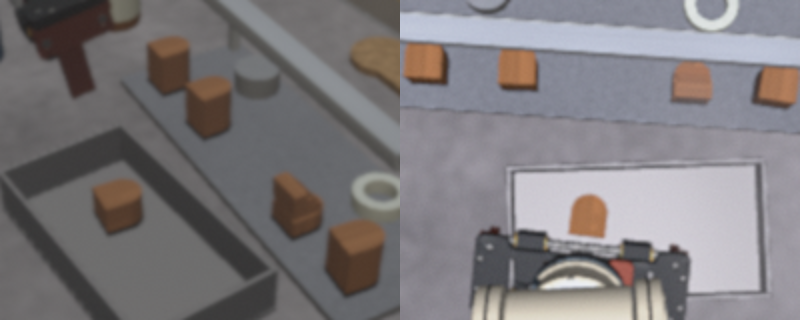

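The short heel stands in the bin at about (588,215) in the top crop. The chipped heel is still at (692,82). Next I'll go to its standoff.

jog_arm([
  [0,-0.6,0,-0.001,-0.009,-0.0042,-0.4],
  [0,-0.7,0,-0.001,-0.009,-0.0042,-0.4],
  [0,-0.7,0,-0.001,-0.0083,-0.0042,-0.4],
  [-0.5,-0.7,0,0,0,0,-0.4],
  [-0.8,-0.15,0.3,0,0,0,-0.4],
  [-0.7,0,0.6,0,0,0,-0.4],
  [-0.6,0,0.6,0,0,0,-0.4],
  [-0.2,0,0.4,0,0,0,-0.4],
  [0,0,0,0,0,0,-0.4],
])

```text
time: 11.4
tool_pos: [0.5436, -0.1025, 0.1239]
tcp_rot: [[-0.944, 0.035, 0.328], [0.034, 0.999, -0.009], [-0.328, 0.003, -0.945]]
wrist_force: [-0.9, -0.1, -0.3]
grip_width: 0.702
gripper_force: 0.0
```

Run:
```python
from h import *
G((.597,-.109),-.03,-.010,.035,-.025,70)
```

```text
t 11.4 p [ 0.5436 -0.1025  0.1239] w 0.702 gf 0.0
world d [ 0.0519 -0.0065 -0.1124] frac [-0.307 -0.124  3.082] shift frac in goal axes [-0.262 -0.123  3.086]
turn frac [ 0.0001 -0.0023 -0.0009] q [-0.25  0.29  2.08  0.17  0.44 -1.93]
```

jog_arm([
  [-0.26,-0.12,0.3,0,-0.0023,-0.0009,-0.4],
  [0,0,0.5,0,0,0,-0.4],
  [0,0,0.6,0,0,0,-0.4],
  [0,0,0.6,0,0,0,-0.4],
  [0,0,0.4,0,0,0,-0.4],
  [0,0,0.2,0,0,0,-0.4],
  [0,0,0,0,0,0,-0.4],
])

```text
time: 11.98
tool_pos: [0.5867, -0.1083, 0.0316]
tcp_rot: [[-0.939, 0.029, 0.343], [0.028, 1.0, -0.009], [-0.343, 0.001, -0.939]]
wrist_force: [-0.2, 0.7, -0.4]
grip_width: 0.701
gripper_force: 0.0
```

Run:
```python
from h import *
G((.597,-.109),-.03,-.010,.035,-.025,70)
```

```text
t 11.9833 p [ 0.5867 -0.1083  0.0316] w 0.701 gf 0.0
world d [ 0.0088 -0.0007 -0.0201] frac [-0.035 -0.011  0.549] shift frac in goal axes [-0.036 -0.011  0.548]
turn frac [0.0002 0.0001 0.    ] q [-0.25  0.52  2.04  0.3   0.25 -2.07]
```

jog_arm([
  [-0.06,0,0.3,0,0,0,-0.4],
  [0,0,0.25,0,0,0,-0.4],
  [0,0,0,0,0,0,0.5],
  [0,0,0,0,0,0,0.5],
  [0,0,0,0,0,0,0.5],
  [0,0,0,0,0,0,0.5],
  [0,0,0,0,0,0,0.5],
  [0,0,0,0,0,0,0.5],
])

```text
time: 12.65
tool_pos: [0.5988, -0.1091, 0.015]
tcp_rot: [[-0.937, 0.029, 0.348], [0.027, 1.0, -0.011], [-0.348, -0.0, -0.938]]
wrist_force: [-2.6, -0.2, 4.5]
grip_width: 0.454
gripper_force: 30.0
```

Gripped at 40 mm. Same retreat as before.

jog_arm([
  [0,0,-0.4,0,0,0,0.5],
  [0,0,-0.7,0,0,0,0.5],
  [0.5,0,-0.8,0,0,0,0.5],
  [0.6,0,-0.8,0,0,0,0.5],
  [0.6,0,-0.8,0,0,0,0.5],
  [0.6,0,-0.8,0,0.009,0,0.5],
  [0.6,0,-0.8,0,0.009,0,0.5],
  [0,0,0,0,0.009,0,0.5],
])

```text
time: 13.32
tool_pos: [0.4163, -0.1039, 0.1713]
tcp_rot: [[-0.982, 0.031, 0.185], [0.03, 1.0, -0.008], [-0.185, -0.003, -0.983]]
wrist_force: [0.2, -0.5, -1.4]
grip_width: 0.449
gripper_force: 30.0
```

Run:
```python
from h import *
G((.435,-.110),-.03,0,.042,-.025,80)
```

```text
t 13.3167 p [ 0.4163 -0.1039  0.1713] w 0.449 gf 29.999666959047318
world d [ 0.023  -0.0062 -0.154 ] frac [ 0.144 -0.128  3.89 ] shift frac in goal axes [ 0.098 -0.138  3.891]
turn frac [-0.0004  0.0019 -0.0001] q [-0.31  0.07  2.18  0.08  0.71 -1.9 ]
```

jog_arm([
  [0.1,-0.1,0.8,0,0,0,0.5],
  [0,0,0.9,0,0,0,0.5],
  [0,0,0.9,0,0,0,0.5],
  [0,0,0.6,0,0,0,0.5],
  [0,0,0.4,0,0,0,0.5],
  [0,0,0.25,0,0,0,0.5],
  [0,0,0,0,0,0,0.5],
])

```text
time: 13.9
tool_pos: [0.4437, -0.1082, 0.0134]
tcp_rot: [[-0.983, 0.029, 0.181], [0.029, 1.0, -0.005], [-0.181, 0.001, -0.983]]
wrist_force: [-0.3, 0.1, -0.6]
grip_width: 0.455
gripper_force: 30.0
```

jog_arm([
  [0,0,0,0,0,0,-0.4],
  [0,0,0,0,0,0,-0.4],
  [0,0,0,0,0,0,-0.4],
  [0,0,0,0,0,0,-0.4],
  [0,0,-0.4,0,0,0,-0.4],
  [0,0,-0.9,0,0,0,-0.4],
  [0,0,-0.9,0,0,0,-0.4],
  [0,0,-0.9,0,0,0,-0.4],
  [0,0,-0.9,0,0,0,-0.4],
  [0,0,0,0,0,0,-0.4],
])

```text
time: 14.73
tool_pos: [0.4181, -0.1088, 0.1792]
tcp_rot: [[-0.98, 0.03, 0.195], [0.028, 1.0, -0.01], [-0.195, -0.004, -0.981]]
wrist_force: [1.8, -0.5, 0.4]
grip_width: 0.705
gripper_force: 0.0
```

Run:
```python
from h import *
s=bot.snapshot("side");t=bot.snapshot("top")
cv2.imwrite("pics/p6.png",np.hstack([cv2.resize(s["pixels"][130:370,200:500],(400,320)),cv2.resize(t["pixels"][120:340,195:470],(400,320))]))
```

```text
(no output)
```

View pics/p6.png

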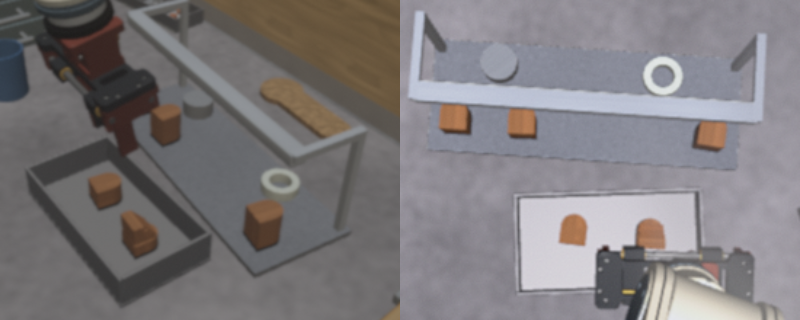

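Both faulty heels are in the bin, at (573,230) and (650,233) in the top crop. The three sound heels, tin and tape roll are still in place, and the robot is clear.

```bash
python3 -c "
from rig import bot
print(bot.sign_off())"
```

```text
the job is handed in; nothing more can be done
None
```

The short heel and the chipped heel are both in the grey scrap bin, the three sound heels still stand where they were, and the job is handed in at about 15 s of the 54 s allowed.

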